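# Refit the sprung roller in the specimen roller stand

### The arm

A 6-joint arm with a two-finger parallel gripper is mounted at the origin on the work surface; the furniture and walls round the work are solid. World frame = base frame: x ahead of the robot, y to its left, z up, the work surface at z = 0. Lengths are in mm, angles in rad, forces in N, time in s.
With the tool pointing down it reaches from about 300 to 775 mm from the base axis. Payload 14.6 kg.
Tool frame: the origin (TCP) lies midway between the tips of the shut fingers; the grasp point (between the pads) lies 19 mm behind it; y points along the fingers, z is the direction in which the jaws open and shut, and the axes are right-handed (so a half turn about y gives the same grasp; the last joint's range is limited). The gripper opens to 94 mm and grips with 3 to 60 N. Pads are 16 mm wide; open, the fingers measure 119 mm over their backs; the gripper's body (75 mm by 177 mm) begins 78 mm behind the grasp point.
Start: joints at [1.084, 0.3, 1.521, -0, 1.321, -0.067], TCP at [224.164, 502.235, 178.346] pointing down, gripper open.
Joint ranges: [-3.03, 3.03], [-0.79, 2.21], [0.23, 2.52], [-1.04, 4.18], [0, 3.07], [-2.55, 2.55]. Speed limits (rad/s): [2.22, 2.22, 2.57, 3.14, 3.14, 3.14].

### API

Orientations are given as [roll, pitch, yaw] about the fixed x, y, z axes, in that order (R = Rz(yaw) Ry(pitch) Rx(roll)).
In Python, from cell import manip gives the robot as it stands.
- The arm moves only by the tool play_rows, never from a script. Its argument "series" is a list of rows, each a list of 3 entries, a list of its own where there are three numbers: the shift along the tool's x, y, z in m, then the turn about the tool's y in rad, then the closure, from 0 (fully open) to 1 (shut). In form: [[[dx, dy, dz], twist, grip], ...]. A call has 1 to 20 rows; each row is the pose to reach, as a shift and turn from the pose measured when the call began, along the tool's axes at that moment; what a row does not reach only later rows make up. A row lasts 1/10 s, in which the tool goes at most 50 mm and 8.59 degrees, less where a joint would pass 70% of its speed; a pose out of reach is approached as far as the arm can. A call with a gripper value outside its range is refused whole. The fingers move at their own pace and stop on an object; "squeeze" is the grip in N (left out, the last holds). Time passes only in rows, so rows that repeat a pose let the fingers close. It gives the time, the measured TCP pose, the force and the opening at its end, in the units of the state.
- manip.read_state(): the state, without advancing time (a new reading comes with each control period).
- manip.camera(name): name is "side" or "top" or "wrist"; returns the picture (420x560x3 uint8, red, green, blue); there is no depth.
- manip.camera_params(name): a dict with "K" (3x3 intrinsics, pixels), "dist_coeffs" ([k1, k2, p1, p2, k3] as OpenCV has them; the pictures are not rectified), "rvec" (rotation vector, rad) and "tvec" (3), from world to camera coordinates, as OpenCV has them. Camera axes: x right, y down, z forward; pixel columns grow to the right and rows downward; lengths in mm; the calibration is good to about 2 mm. A picture is of the moment at which its call begins: read the wrist's pose just before it. camera_params takes no time and is no camera call; for the wrist camera it gives the pose at the moment of the call.
- manip.sign_off(): hands the job in, once; it reports no verdict.
The state is a dict: "clock": time; "joints": joint angles; "qd": joint speeds; "effort": joint torques, N m; "eef_pos": TCP position; "eef_rot": TCP orientation; "wrist_force": force on the tool from outside, world axes, zero at the start; "moment": the same for the moment, N m; "finger_gap": finger opening in mm.
Only numpy, scipy, OpenCV 4.12 (cv2) and the standard library are available. Lean on these libraries where they do the work, as an engineer would, in place of code of your own. Each camera call takes 0.05 s, during which the arm holds its last target. There are 200 camera calls.

### The job

Put the loose roller from the black cradle back into the empty middle place of the roller stand: press its long spring-loaded axle end against the tall bracket, lower the roller level between the brackets while it is compressed, and let the spring go so that both axle ends sit in their cups and the roller hangs there by itself. Do it gently, never loading the stand with more than 20 N, and leave the prism, the tin and the weight where they are.

Things in the scene. Friction and masses are not known exactly. Their poses are not given: they have to be found in the camera images.
- stand: Fixed roller stand: grey bed 205 x 200 mm, 8 mm high, carrying an aluminium carriage with two end brackets and two fixed grey rollers, 28 mm dia., 76 mm before and behind the empty middle place (tops at z = 79 mm). Origin: underside of the bed, centre; z up, y along the axles towards the tall bracket, x across. It takes at most 20 N.
- place_mid (a point): Point of the stand's axle line, 65 mm above the stand's origin. The carriage (both brackets, 116 mm apart between inner faces) is clamped up to 12 mm either way along the stand's y from nominal and NO listed pose shows where: feel for the bracket. Cups: plain blind holes 12.5 mm dia. on the axle line, facing each other, 6 mm deep in the tall bracket, 7 mm in the low one.
- tall_end (a point): Nominal top middle of the inner face of the tall bracket (+y end): 58 mm along y and 111 mm above the stand's origin; the real face is up to 12 mm nearer or farther along y. The face above its cup (axle height 65 mm) is flat, upright and 36 mm wide.
- low_end (a point): Nominal top middle of the inner face of the low bracket (-y end): 58 mm along -y and 77 mm above the stand's origin; the real face is shifted along y by the same unknown amount as the tall one. Both brackets are 12 mm thick. Beside the middle 36 mm both end walls reach z = 75 mm.
- roller: Loose grey roller, 0.18 to 0.3 kg: cylinder 28 mm dia., 100 mm long. Origin: its centre; y along its axis towards the sprung end, which lies to the robot's left, as does the tall bracket. At -y a fixed stub 10 mm dia. stands out 8 mm; at +y the sprung plunger, 10 mm dia., 24 mm when free. Tips chamfered 2 mm. Seated: plunger 3 mm in, stub on its cup's bottom, 1 mm from roller end to low bracket.
- plunger_tip (a point): Centre of the plunger's end face: 74 mm along +y from the roller's origin when free, 55 mm at its hard stop (19 mm of travel, rigid beyond). The spring pushes with 3 N at first and 0.25 N more per mm. With the tip on the guide face the plunger must be in at least 16 mm for the stub to pass the low bracket. The plunger is polished and slides easily.
- cradle: Fixed black cradle, 62 x 94 x 34 mm, where the roller starts, level, its axis 40 mm above the worktop. Two V rests 14 mm thick stand 36 mm either side of the middle along y, so the roller's middle 55 mm is free to be gripped from above. Origin: centre of the underside; y along the roller.
- prism: Bystander: mortar prism 160 x 40 x 40 mm lying to the left of the stand; origin under its centre.
- tin: Bystander: lidded tin, 67 mm dia., 50 mm high; origin under its centre.
- big_weight: Bystander: steel knob weight, 49 mm dia., 60 mm high; origin under its centre.
Mind the look-alikes: they are no part of the job. Leave any orange or red look-alike of the roller alone.

How it is judged:
By the outcome, as a careful person would: the job done as asked, in the order asked, and still so for the second after the job is handed in, with the robot touching nothing.
It also fails if it takes over 48 s, if anything falls off the work surface, if the arm or the gripper's body presses on something with over 40 N, if the wrist force passes 120 N, or if a joint passes its speed limit or range.

## Working session

There is one attempt and no reset: what is moved stays moved. The work goes in short steps, Python scripts to look and compute and a tool call to move; the robot and the scene stay as the last step left them, time stands still between calls to the robot, and variables do not carry over. Pictures are saved under pics/ and viewed, about 8 in all and at most 12, crops included, and the job is handed in when it is done.

Besides the shell and the picture viewer there is one more tool, called by a JSON object that holds its "method" and its "body", one argument or row to a line. play_rows: Moves the arm, as the interface text tells. Its arguments: {"type":"object","properties":{"series":{"type":"array","items":{"type":"array"}},"squeeze":{"type":"number"}},"required":["series"]}

```bash
mkdir -p pics; ls; python3 - <<'E'
from cell import manip
import cv2
s=manip.read_state()
for k in s: print(k,s[k])
for n in("top","side"):
    im=manip.camera(n); cv2.imwrite(f"pics/{n}0.png",im[:,:,::-1])
    p=manip.camera_params(n); print(n,p)
E
```

```text
pics
clock 0.0
joints [ 1.08441697e+00  3.00479897e-01  1.52160216e+00 -1.40324916e-05
  1.32069833e+00 -6.65885351e-02]
qd [-6.02092477e-04  6.77498885e-04  4.88519221e-04 -2.17105225e-04
  1.24290215e-03  5.52019793e-05]
effort [-3.63433232e-03 -5.31800151e+01 -3.52734053e+01  7.06392643e-02
  2.44160666e-02 -6.64644745e-05]
eef_pos [224.02134927 501.97609356 177.77260932]
eef_rot [-1.57198234e+00  6.54696427e-05 -4.19787375e-01]
wrist_force [-1.01137319 -0.51333412 -0.54597994]
moment [ 0.07354243  0.0141172  -0.05033735]
finger_gap 94.15645810230399
top {'K': array([[508.23896517,   0.        , 274.92304274],
       [  0.        , 508.23896517, 207.53315366],
       [  0.        ,   0.        ,   1.        ]]), 'dist_coeffs': array([-0.17665961,  0.        ,  0.        ,  0.        ,  0.        ]), 'rvec': array([ 2.15262463, -2.12741286,  0.12995582]), 'tvec': array([-179.47830187,  423.89333579, 1867.35602002])}
side {'K': array([[458.79473076,   0.        , 278.41271279],
       [  0.        , 458.79473076, 205.0189391 ],
       [  0.        ,   0.        ,   1.        ]]), 'dist_coeffs': array([0.04241702, 0.        , 0.        , 0.        , 0.        ]), 'rvec': array([ 2.22093943, -0.38051626,  0.1949297 ]), 'tvec': array([-482.39919244,   38.21393943, 1594.76857931])}
```

View pics/top0.png

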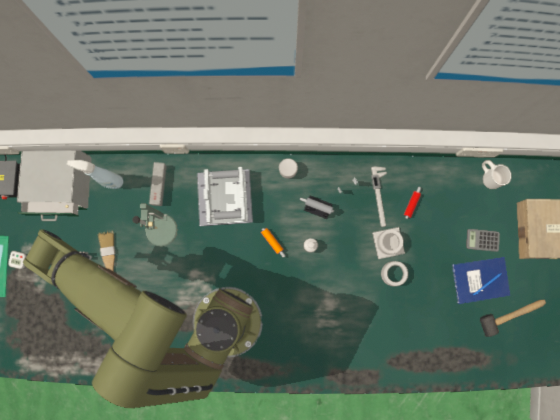

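View pics/side0.png

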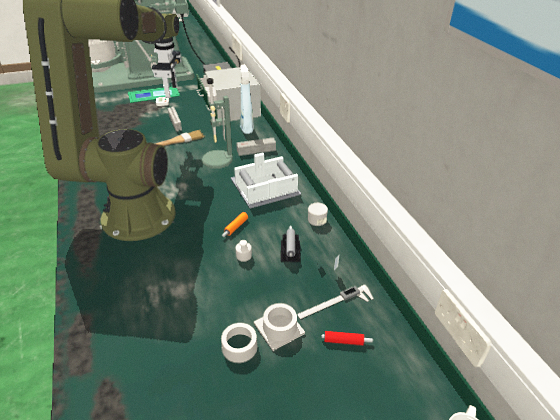

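The top view shows the stand at about (225,197) and the roller in its cradle at about (318,206). The tin is at (289,168), the weight at (311,245), the prism at (157,183) and the orange look-alike at (273,242). Next I'll zoom in on the stand and cradle.

```bash
cat >h.py <<'E'
import numpy as np, cv2
from cell import manip
def ray(p,uv):
    R=cv2.Rodrigues(np.array(p["rvec"]))[0]; t=np.array(p["tvec"])
    n=cv2.undistortPoints(np.array([[uv]],float),p["K"],p["dist_coeffs"])[0,0]
    return -R.T@t, R.T@np.array([n[0],n[1],1])
def onz(p,uv,z):
    c,d=ray(p,uv); return c+d*(z-c[2])/d[2]
def proj(p,X):
    return cv2.projectPoints(np.array(X,float).reshape(-1,3),p["rvec"],p["tvec"],p["K"],p["dist_coeffs"])[0].reshape(-1,2)
E
python3 - <<'E'
from h import *
im=cv2.imread("pics/top0.png")
c=im[155:235,190:350]; cv2.imwrite("pics/topc.png",cv2.resize(c,None,fx=5,fy=5,interpolation=cv2.INTER_CUBIC))
p=manip.camera_params("top")
for n,uv,z in(("stand",(225,197),8),("roller",(318,206),50),("tin",(289,168),50),("w",(311,245),60)): print(n,onz(p,uv,z))
E
```

```text
stand [467.18224562  15.89062976   8.        ]
roller [ 430.27580231 -333.65911423   50.        ]
tin [ 572.34417399 -225.47067271   50.        ]
w [ 285.50602176 -307.88599377   60.        ]
```

View pics/topc.png

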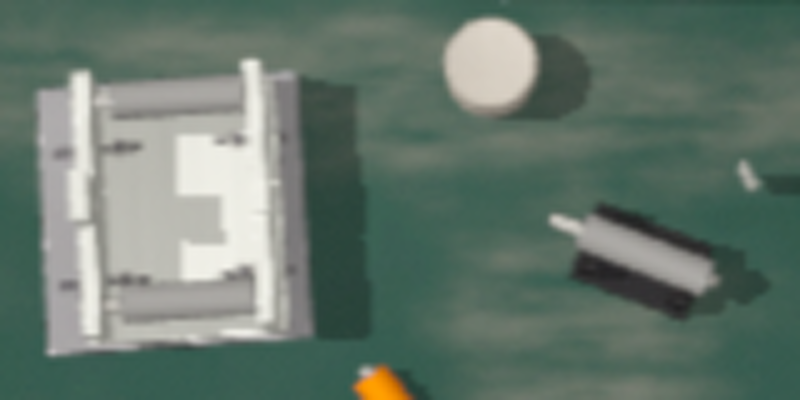

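```bash
cat >>h.py <<'E'
def c2f(u,v): return (190+u/5,155+v/5)
from scipy.spatial.transform import Rotation as Ro
def shift(target,yaw=None):
    s=manip.read_state(); R=Ro.from_euler("xyz",s["eef_rot"]).as_matrix()
    d=R.T@(np.array(target)-s["eef_pos"])/1000
    tw=None if yaw is None else -(yaw-s["eef_rot"][2])
    print("at",np.round(s["eef_pos"],1),np.round(s["eef_rot"],4),"shift",np.round(d,4),"twist",tw,"clk",s["clock"])
E
python3 - <<'E'
from h import *
p=manip.camera_params("top");q=manip.camera_params("side")
C=[onz(p,c2f(*u),8)[:2] for u in((37,92),(297,73),(313,338),(48,355))]
print("bed",np.round(C,1),"mean",np.mean(C,0))
C=np.array(C); v=C[0]-C[1]+C[3]-C[2]; w=C[0]-C[3]+C[1]-C[2]; print("yaw from y",np.arctan2(-v[0],v[1]),"from x",np.arctan2(w[1],w[0]))
a=onz(p,c2f(553,218),40);b=onz(p,c2f(718,282),40); print("roller",a,b,np.linalg.norm(a-b)); d=a-b;print("yaw",np.arctan2(-d[0],d[1]),"centre",b+ (58)*d/np.linalg.norm(d))
base=onz(p,(160,230),0);print("base",base)
# tall stand rods: side pixel rows vs heights above candidate xy
for xy in((base[0],base[1]),(base[0]+30,base[1]+30)):
  for z in(0,100,200,300): print(xy,z,proj(q,[*xy,z]).round(),proj(p,[*xy,z]).round())
shift([420,-320,300],-1.94)
E
```

```text
bed [[557.9 125. ]
 [574.1 -74.7]
 [370.7 -90.9]
 [355.4 109.5]] mean [464.53053565  17.2219118 ]
yaw from y 0.07860139586382621 from x 0.07815253382053501
roller [ 458.8104195  -269.63563567   40.        ] [ 412.13173769 -392.20262229   40.        ] 131.15473893236037
yaw -0.36388274248291536 centre [ 432.77425177 -338.00034732   40.        ]
base [338.8115359  263.29167158   0.        ]
(np.float64(338.81153589500775), np.float64(263.29167158436564)) 0 [[217. 159.]] [[160. 230.]]
(np.float64(338.81153589500775), np.float64(263.29167158436564)) 100 [[215. 138.]] [[153. 227.]]
(np.float64(338.81153589500775), np.float64(263.29167158436564)) 200 [[213. 115.]] [[146. 224.]]
(np.float64(338.81153589500775), np.float64(263.29167158436564)) 300 [[210.  90.]] [[138. 221.]]
(np.float64(368.81153589500775), np.float64(293.29167158436564)) 0 [[222. 154.]] [[153. 222.]]
(np.float64(368.81153589500775), np.float64(293.29167158436564)) 100 [[220. 133.]] [[146. 219.]]
(np.float64(368.81153589500775), np.float64(293.29167158436564)) 200 [[219. 111.]] [[138. 216.]]
(np.float64(368.81153589500775), np.float64(293.29167158436564)) 300 [[217.  86.]] [[129. 212.]]
at [224.  502.  177.9] [-1.5718e+00  1.0000e-04 -4.1980e-01] shift [ 0.5139 -0.1215 -0.6709] twist 1.5202489013455494 clk 0.1
```

{"method": "play_rows", "body": {
  "series": [
    [[0, -0.05, 0], 0, 0],
    [[0, -0.1, 0], 0, 0],
    [[0, -0.15, 0], 0, 0],
    [[0, -0.2, 0], 0, 0],
    [[0, -0.21, 0], 0, 0],
    [[0.02, -0.21, -0.03], 0.1, 0],
    [[0.05, -0.21, -0.07], 0.2, 0],
    [[0.09, -0.21, -0.12], 0.3, 0],
    [[0.13, -0.21, -0.17], 0.4, 0],
    [[0.17, -0.21, -0.22], 0.5, 0],
    [[0.21, -0.21, -0.27], 0.6, 0],
    [[0.25, -0.21, -0.32], 0.7, 0],
    [[0.285, -0.21, -0.37], 0.8, 0],
    [[0.32, -0.21, -0.42], 0.9, 0],
    [[0.355, -0.21, -0.46], 1.0, 0],
    [[0.39, -0.21, -0.51], 1.12, 0],
    [[0.42, -0.2, -0.55], 1.24, 0],
    [[0.45, -0.18, -0.59], 1.36, 0],
    [[0.48, -0.15, -0.63], 1.48, 0],
    [[0.514, -0.122, -0.671], 1.52, 0]
  ]
}}

```text
clock: 2.1
eef_pos: [392.4, -210.0, 343.4]
eef_rot: [-1.571, -0.001, -1.945]
wrist_force: [0.6, 0.0, 0.2]
finger_gap: 93.8
```

```bash
python3 - <<'E'
from h import *
shift([433,-338,200],-1.935)
E
```

```text
at [ 392.4 -210.   343.4] [-1.5707e+00 -1.0000e-03 -1.9451e+00] shift [0.1041 0.1435 0.0846] twist -0.010096596347912712 clk 2.1
```

{"method": "play_rows", "body": {
  "series": [
    [[0.03, 0.03, 0.02], 0, 0],
    [[0.06, 0.07, 0.045], 0, 0],
    [[0.09, 0.11, 0.07], 0, 0],
    [[0.104, 0.143, 0.085], -0.01, 0],
    [[0.104, 0.143, 0.085], -0.01, 0],
    [[0.104, 0.143, 0.085], -0.01, 0]
  ]
}}

```text
clock: 2.7
eef_pos: [433.1, -337.8, 199.7]
eef_rot: [-1.573, -0.0, -1.936]
wrist_force: [0.0, 0.3, 0.9]
finger_gap: 94.2
```

```bash
python3 - <<'E'
from h import *
im=manip.camera("wrist"); cv2.imwrite("pics/w1.png",im[:,:,::-1])
p=manip.camera_params("wrist"); print(p)
shift([433,-338,100],-1.935)
c=[proj(p,[433+ -np.sin(-.364)*a,-338+np.cos(-.364)*a,40]).round() for a in(-58,0,74)]; print(c)
E
```

```text
{'K': array([[300.09133196,   0.        , 277.69846281],
       [  0.        , 300.09133196, 211.48953582],
       [  0.        ,   0.        ,   1.        ]]), 'dist_coeffs': array([-0.03320452,  0.        ,  0.        ,  0.        ,  0.        ]), 'rvec': array([-2.82654552,  0.51989367,  0.06885547]), 'tvec': array([-525.7681403 , -189.79483022,  370.46596685])}
at [ 433.5 -337.7  201.4] [-1.5701e+00 -1.2000e-03 -1.9351e+00] shift [ 0.0003  0.1014 -0.0005] twist -0.0001093128033207158 clk 2.75
[array([[277., 236.]]), array([[277., 193.]]), array([[277., 132.]])]
```

View pics/w1.png

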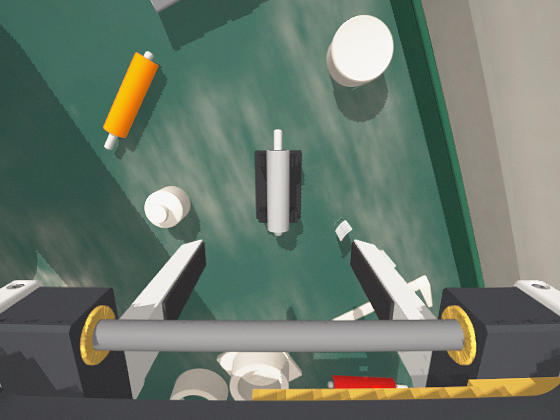

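The wrist view agrees with my prediction: roller tip at (278,130), stub end at (278,236), centred laterally. I'll descend and grip.

{"method": "play_rows", "body": {
  "series": [
    [[0, 0.04, 0], 0, 0],
    [[0, 0.08, 0], 0, 0],
    [[0, 0.12, 0], 0, 0],
    [[0, 0.15, 0], 0, 0],
    [[0, 0.165, 0], 0, 0],
    [[0, 0.178, 0], 0, 0],
    [[0, 0.178, 0], 0, 0],
    [[0, 0.178, 0], 0, 0.5],
    [[0, 0.178, 0], 0, 0.8],
    [[0, 0.178, 0], 0, 1],
    [[0, 0.178, 0], 0, 1],
    [[0, 0.178, 0], 0, 1],
    [[0, 0.178, 0], 0, 1]
  ],
  "squeeze": 40
}}

```text
clock: 4.05
eef_pos: [433.6, -337.9, 23.5]
eef_rot: [-1.57, -0.001, -1.935]
wrist_force: [-0.4, -0.3, 1.1]
finger_gap: 49.3
```

```bash
python3 - <<'E'
from h import *
s=manip.read_state();print(s["eef_pos"],s["wrist_force"],s["moment"],s["finger_gap"],s["clock"])
E
```

```text
[ 433.60583255 -337.9442184    23.46482865] [-0.40191344 -0.26853819  1.14566506] [-0.07969467  0.14777612 -0.01968307] 49.34199944453022 4.05
```

{"method": "play_rows", "body": {
  "series": [
    [[0, 0, 0], 0, 1],
    [[0, 0, 0], 0, 1],
    [[0, 0, 0], 0, 1],
    [[0, 0, 0], 0, 1],
    [[0, 0, 0], 0, 1],
    [[0, 0, 0], 0, 1],
    [[0, 0, 0], 0, 1],
    [[0, 0, 0], 0, 1]
  ]
}}

```text
clock: 4.85
eef_pos: [433.8, -338.6, 26.5]
eef_rot: [-1.569, -0.002, -1.935]
wrist_force: [-13.9, 8.1, 35.8]
finger_gap: 0.4
```

```bash
python3 - <<'E'
from h import *
s=manip.read_state();print(s["eef_pos"],s["wrist_force"],s["moment"],s["finger_gap"],s["clock"])
E
```

```text
[ 433.8265592  -338.60982547   26.51672395] [-13.92609362   8.07002172  35.80266851] [1.60513507 2.7958482  0.00901066] 0.43569048145415784 4.85
```

```bash
python3 - <<'E'
from h import *
im=manip.camera("wrist"); cv2.imwrite("pics/w2.png",im[:,:,::-1])
p=manip.camera_params("wrist")
s=manip.read_state();print(s["eef_pos"],s["wrist_force"]);print(proj(p,[s["eef_pos"],s["eef_pos"]+[0,0,19]]))
E
```

```text
[ 433.83678404 -338.59509917   26.51523027] [-13.4950176    8.44292631  34.92179517]
[[277.44295498 237.97486257]
 [277.50496551 247.95116628]]
```

View pics/w2.png

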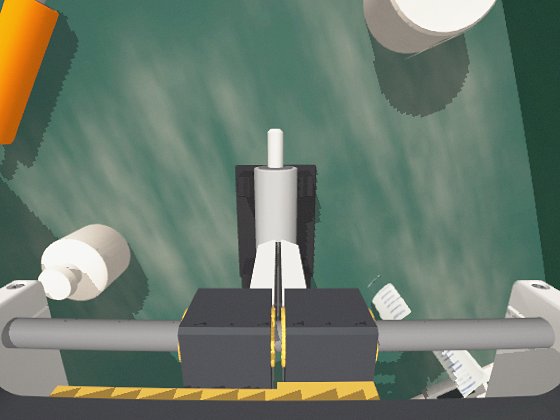

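```bash
python3 - <<'E'
from h import *
p=manip.camera_params("wrist")
c=np.array([433,-338,40.]);d=np.array([.356,.934,0]);n=np.array([.934,-.356,0])
R=cv2.Rodrigues(p["rvec"])[0];print("cam",-R.T@p["tvec"],"fwd",R[2])
for z in(40,30):
  for a in(74,50,0,-50): 
    q=c+d*a; q[2]=z; print(z,a,proj(p,[q,q+14*n,q-14*n]).round().tolist())
print("cradle +end top corners",proj(p,[c+d*47+31*n-[0,0,6],c+d*47-31*n-[0,0,6]]).round().tolist())
E
sed -n 1,5p /dev/null; python3 -c "
import cv2
im=cv2.imread('pics/w2.png')[120:310,180:370]; cv2.imwrite('pics/w2c.png',cv2.resize(im,None,fx=3,fy=3,interpolation=cv2.INTER_CUBIC))"
```

```text
cam [ 461.16438602 -265.53601722  233.53552326] fwd [-0.0929099  -0.25238498 -0.96315605]
40 74 [[276.0, 134.0], [298.0, 134.0], [254.0, 134.0]]
40 50 [[276.0, 172.0], [298.0, 172.0], [254.0, 172.0]]
40 0 [[276.0, 245.0], [296.0, 245.0], [256.0, 245.0]]
40 -50 [[276.0, 308.0], [295.0, 308.0], [257.0, 308.0]]
30 74 [[276.0, 134.0], [297.0, 134.0], [255.0, 134.0]]
30 50 [[276.0, 170.0], [297.0, 170.0], [255.0, 170.0]]
30 0 [[276.0, 239.0], [295.0, 239.0], [257.0, 239.0]]
30 -50 [[276.0, 300.0], [294.0, 300.0], [258.0, 300.0]]
cradle +end top corners [[322.0, 176.0], [230.0, 176.0]]
```

View pics/w2c.png

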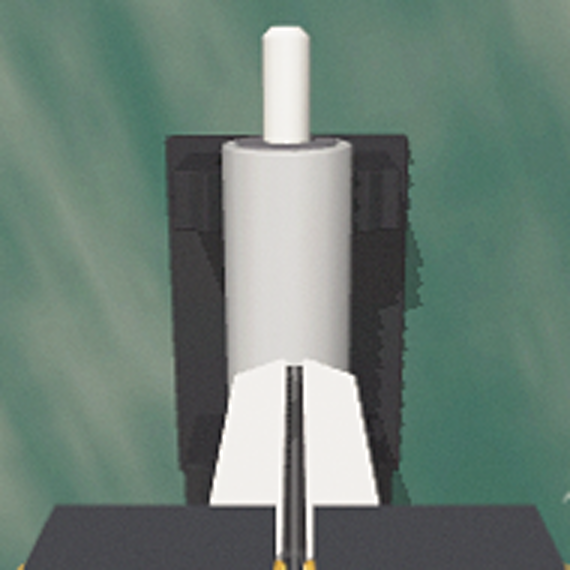

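The wrist image shows the shut fingers resting on top of the roller, which is still in its cradle. The 94 mm open gap spans 147 px in w1, which puts the real fingertips about 27.5 mm behind the reported TCP. The contact height (54 mm against a reported 26.5 mm) gives the same offset. I'll raise, open, and go lower by that amount.

{"method": "play_rows", "body": {
  "series": [
    [[0, -0.012, 0], 0, 1],
    [[0, -0.015, 0], 0, 0.8],
    [[0, -0.015, 0], 0, 0.2],
    [[0, -0.015, 0], 0, 0.2],
    [[0, -0.015, 0], 0, 0.2],
    [[0, -0.015, 0], 0, 0.2],
    [[0, -0.015, 0], 0, 0.2],
    [[0, -0.015, 0], 0, 0.2],
    [[0, -0.015, 0], 0, 0.2],
    [[0, -0.015, 0], 0, 0.2],
    [[0, -0.015, 0], 0, 0.2]
  ]
}}

```text
clock: 6.0
eef_pos: [433.8, -338.6, 41.5]
eef_rot: [-1.568, -0.002, -1.935]
wrist_force: [0.2, -0.6, -0.2]
finger_gap: 74.4
```

```bash
python3 - <<'E'
from h import *
im=manip.camera("wrist"); cv2.imwrite("pics/w3.png",im[:,:,::-1])
p=manip.camera_params("wrist")
s=manip.read_state();print(s["eef_pos"],s["wrist_force"],s["finger_gap"])
c=np.array([433,-338,40.]);d=np.array([.356,.934,0])
print(proj(p,[c+d*74,c+d*50]).round())
g=im.astype(int).sum(2); print(g[100:260:4,277]//3); 
shift([433,-338,-5.5],-1.935)
E
```

```text
[ 433.84257109 -338.56495957   41.53536641] [-0.48846027  0.24666382  0.78602774] 75.0415802715378
[[276. 134.]
 [276. 169.]]
[102 104 106 102 103 100 103 132 234 233 232 232 233 233 231 231 242 221
 210 210 210 208 210 210 210 210 209 208 210 209 208 209 209 206 208 208
 205 205 207 206]
at [ 433.8 -338.6   41.5] [-1.5684 -0.0024 -1.9351] shift [-0.0003  0.047  -0.0011] twist -5.961258613629283e-05 clk 6.05
```

View pics/w3.png

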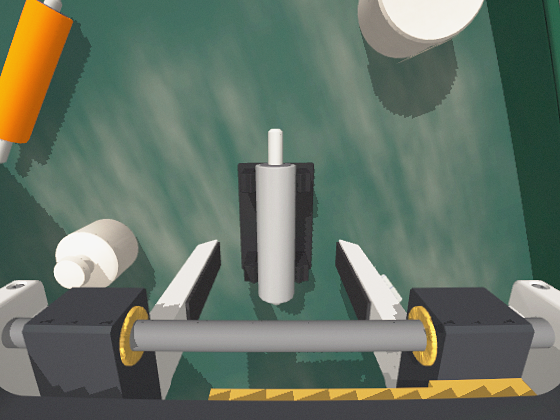

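The roller is undisturbed: tip at (275,130), far end at (275,300), fingers at x=220 and 338. I'll descend the corrected distance and close.

{"method": "play_rows", "body": {
  "series": [
    [[0, 0.015, 0], 0, 0.2],
    [[0, 0.03, 0], 0, 0.2],
    [[0, 0.042, 0], 0, 0.2],
    [[0, 0.047, -0.001], 0, 0.2],
    [[0, 0.047, -0.001], 0, 0.4],
    [[0, 0.047, -0.001], 0, 0.6],
    [[0, 0.047, -0.001], 0, 1],
    [[0, 0.047, -0.001], 0, 1],
    [[0, 0.047, -0.001], 0, 1],
    [[0, 0.047, -0.001], 0, 1],
    [[0, 0.047, -0.001], 0, 1],
    [[0, 0.047, -0.001], 0, 1],
    [[0, 0.047, -0.001], 0, 1]
  ]
}}

```text
clock: 7.35
eef_pos: [432.5, -338.2, -5.4]
eef_rot: [-1.57, -0.002, -1.935]
wrist_force: [-5.1, 1.9, 5.0]
finger_gap: 27.1
```

```bash
python3 - <<'E'
from h import *
s=manip.read_state();print(s["eef_pos"],s["wrist_force"],s["moment"],s["finger_gap"],s["clock"])
E
```

```text
[ 432.48105227 -338.18191958   -5.38749984] [-5.0759902   1.88988606  5.02098432] [0.25922895 1.01745729 0.08099085] 27.13594314957842 7.35
```

{"method": "play_rows", "body": {
  "series": [
    [[0, -0.01, 0], 0, 1],
    [[0, -0.03, 0], 0, 1],
    [[0, -0.06, 0], 0, 1],
    [[0, -0.09, 0], 0, 1],
    [[-0.02, -0.1, -0.005], 0, 1],
    [[-0.055, -0.1, -0.015], -0.08, 1],
    [[-0.095, -0.1, -0.025], -0.16, 1],
    [[-0.135, -0.1, -0.035], -0.24, 1],
    [[-0.175, -0.1, -0.046], -0.32, 1],
    [[-0.215, -0.1, -0.057], -0.4, 1],
    [[-0.255, -0.1, -0.067], -0.442, 1],
    [[-0.29, -0.1, -0.077], -0.442, 1],
    [[-0.31, -0.1, -0.082], -0.442, 1],
    [[-0.3145, -0.1, -0.083], -0.442, 1],
    [[-0.3145, -0.1, -0.083], -0.442, 1],
    [[-0.3145, -0.1, -0.083], -0.442, 1]
  ]
}}

```text
clock: 8.95
eef_pos: [466.9, -15.3, 93.9]
eef_rot: [-1.571, -0.003, -1.494]
wrist_force: [-0.3, 0.0, -2.8]
finger_gap: 26.8
```

```bash
python3 - <<'E'
from h import *
im=manip.camera("wrist"); cv2.imwrite("pics/w4.png",im[:,:,::-1])
s=manip.read_state();print(s["eef_pos"],s["eef_rot"],s["wrist_force"],s["moment"],s["finger_gap"],s["clock"])
p=manip.camera_params("wrist")
def st(v,yaw=.078,o=(464.5,17.2)): 
    c,s_=np.cos(yaw),np.sin(yaw); return [o[0]+c*v[0]-s_*v[1],o[1]+s_*v[0]+c*v[1],v[2]]
print("tall top corners nominal",proj(p,[st((-18,58,111)),st((18,58,111)),st((-18,70,111)),st((18,70,111))]).round(1).tolist())
print("fixed rollers", proj(p,[st((76,0,79)),st((-76,0,79)),st((-76,50,79))]).round(1).tolist())
e=s["eef_pos"]+[0,0,45.4];d=np.array([-np.sin(.078),np.cos(.078),0]);print("tip",proj(p,[e+74*d,e+50*d]).round(1).tolist())
E
```

```text
[466.90043168 -15.39101426  93.9032064 ] [-1.57063419 -0.00264658 -1.49406731] [ 0.72545283 -0.48206291 -2.32913369] [-0.08102961  0.07049282 -0.04802664] 27.03003827894075 9.0
tall top corners nominal [[247.6, 106.1], [307.6, 106.1], [247.1, 84.8], [308.0, 84.8]]
fixed rollers [[378.2, 190.2], [177.1, 190.3], [171.0, 121.5]]
tip [[277.3, 135.8], [277.4, 181.1]]
```

View pics/w4.png

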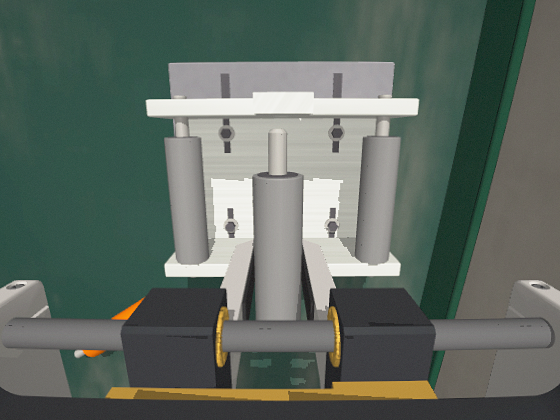

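```bash
python3 - <<'E'
from h import *
im=cv2.imread("pics/w4.png"); p=manip.camera_params("wrist")
g=cv2.cvtColor(im,cv2.COLOR_BGR2GRAY)
cv2.imwrite("pics/w4c.png",cv2.resize(im[55:285,140:425],None,fx=2.8,fy=2.8,interpolation=cv2.INTER_CUBIC))
for v in(96,100,104): 
    r=g[v].astype(int); print(v,r[244:262].tolist(),r[306:324].tolist())
for v in(145,165,185,205): print(v,g[v,160:216].tolist(),g[v,352:408].tolist())
print(g[86:150,290].tolist())
E
```

```text
96 [158, 160, 156, 156, 157, 159, 156, 155, 175, 236, 243, 240, 239, 238, 239, 241, 242, 243] [238, 239, 239, 240, 239, 239, 241, 234, 158, 164, 166, 167, 163, 167, 166, 166, 164, 167]
100 [243, 243, 243, 243, 243, 243, 243, 243, 242, 240, 238, 239, 240, 241, 242, 242, 241, 241] [240, 240, 239, 239, 240, 240, 239, 240, 240, 240, 241, 241, 240, 240, 241, 241, 241, 241]
104 [242, 242, 241, 242, 242, 242, 242, 243, 242, 241, 241, 242, 242, 242, 241, 240, 240, 240] [239, 239, 240, 239, 239, 240, 242, 241, 239, 239, 239, 239, 239, 240, 239, 238, 239, 239]
145 [72, 75, 76, 75, 85, 127, 130, 135, 140, 143, 148, 153, 152, 156, 155, 158, 159, 159, 161, 163, 163, 162, 161, 160, 158, 158, 156, 155, 153, 152, 149, 146, 144, 138, 138, 133, 130, 125, 115, 107, 99, 133, 175, 186, 182, 185, 185, 185, 186, 184, 185, 184, 183, 186, 180, 182] [176, 179, 177, 179, 178, 178, 177, 178, 180, 174, 104, 79, 86, 93, 101, 106, 111, 119, 123, 129, 129, 134, 135, 140, 138, 145, 148, 149, 152, 153, 152, 154, 156, 157, 158, 159, 161, 162, 161, 159, 159, 158, 157, 155, 153, 147, 140, 136, 105, 91, 97, 99, 100, 101,
[... 1282 characters left out ...]
, 144, 138, 135, 132, 129, 124, 116, 104, 95, 120, 172, 184, 185, 182, 182, 182, 181, 177, 235, 242] [180, 178, 180, 181, 182, 186, 102, 84, 94, 103, 108, 114, 122, 124, 130, 134, 137, 140, 143, 143, 148, 149, 152, 154, 157, 157, 156, 159, 161, 160, 160, 162, 161, 161, 157, 158, 154, 152, 154, 149, 141, 129, 114, 101, 101, 103, 102, 106, 108, 107, 110, 110, 110, 110, 112, 108]
[161, 162, 162, 163, 161, 180, 228, 240, 240, 238, 239, 239, 239, 239, 239, 240, 240, 241, 241, 241, 241, 242, 241, 242, 241, 242, 246, 194, 116, 123, 127, 125, 157, 180, 181, 178, 180, 180, 183, 185, 184, 184, 183, 184, 183, 183, 182, 183, 184, 185, 183, 181, 185, 183, 181, 181, 183, 176, 177, 179, 181, 184, 184, 189]
```

View pics/w4c.png

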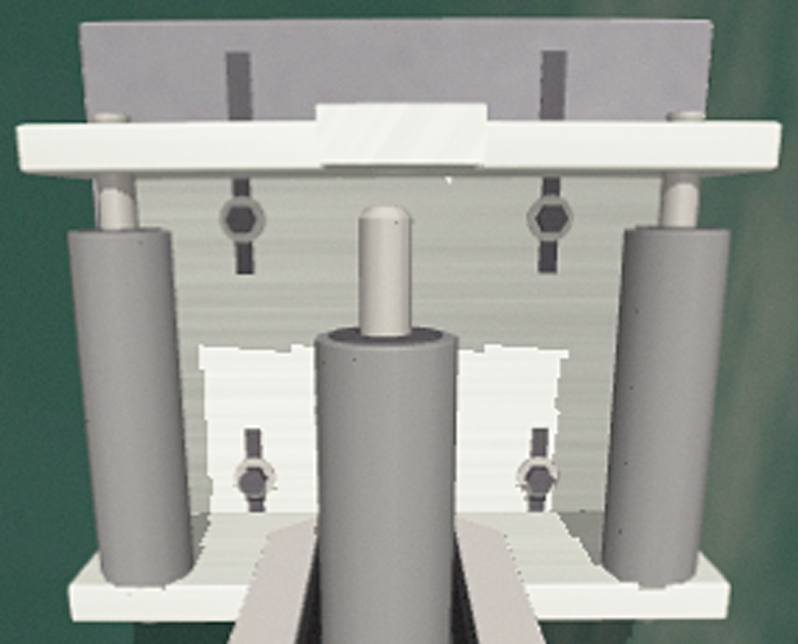

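```bash
python3 - <<'E'
from h import *
p=manip.camera_params("wrist")
L=[];Rr=[]
for v,a,b,c,d in((145,164.7,200.8,361.9,400),(165,166.4,202.2,360.9,398),(185,168.5,203.7,359.2,396),(205,170.8,205.2,357.8,394.2)):
    L.append(onz(p,((a+b)/2,v),65)[:2]);Rr.append(onz(p,((c+d)/2,v),65)[:2])
for P in(L,Rr):
    P=np.array(P);k=np.polyfit(P[:,1],P[:,0],1);print(P.round(1).tolist(),"yaw",-k[0], "x at y=17",np.polyval(k,17.))
for uv in((252.3,91.5),(313.9,91.5),(254.3,113.2),(314,113.2)): print("tab",onz(p,uv,111).round(1))
e=np.array([466.9,-15.4,93.9+45.4])
for uv in((277.5,133),(277.5,170),(278,185)): print("own",onz(p,uv,139.3))
E
```

```text
[[388.9, 44.1], [390.1, 28.8], [391.5, 12.9], [393.0, -3.5]] yaw 0.08487234996771531 x at y=17 391.1660795582548
[[541.6, 56.0], [542.9, 40.7], [544.1, 24.8], [545.5, 8.3]] yaw 0.08210451833764555 x at y=17 544.812811450515
tab [444.4  82.1 111. ]
tab [480.8  84.9 111. ]
tab [446.3  69.8 111. ]
tab [482.2  72.7 111. ]
own [461.11264677  59.79175068 139.3       ]
own [462.60719394  40.50004816 139.3       ]
own [463.51212215  32.35211647 139.3       ]
```

{"method": "play_rows", "body": {
  "series": [
    [[0, 0.01, 0.003], -0.005, 1],
    [[0, 0.025, 0.0037], -0.005, 1],
    [[0, 0.036, 0.0037], -0.005, 1],
    [[0, 0.042, 0.0037], -0.005, 1],
    [[0, 0.042, 0.0037], -0.005, 1],
    [[0, 0.042, 0.0037], -0.005, 1]
  ]
}}

```text
clock: 9.6
eef_pos: [470.8, -15.3, 52.1]
eef_rot: [-1.57, -0.003, -1.489]
wrist_force: [0.7, -0.6, -2.7]
finger_gap: 26.9
```

```bash
python3 - <<'E'
from h import *
im=manip.camera("wrist"); cv2.imwrite("pics/w5.png",im[:,:,::-1])
for i in range(3): s=manip.read_state();print(s["wrist_force"])
print(s["eef_pos"],s["eef_rot"],s["moment"],s["clock"])
p=manip.camera_params("wrist")
print("axis pred",[proj(p,[468-.0815*(y-17),y,z]).round(1).tolist() for y,z in((40,97),(58,97),(71,111),(71,65))])
g=cv2.cvtColor(im,cv2.COLOR_RGB2GRAY)
print(g[100:200,277].tolist()); print(g[150,250:310].tolist())
E
```

```text
[-0.24896385 -0.69280335 -2.31346091]
[-0.24896385 -0.69280335 -2.31346091]
[-0.24896385 -0.69280335 -2.31346091]
[470.8923855  -15.31753528  52.31258406] [-1.56999486 -0.00275904 -1.48909664] [-0.05919093  0.04596807 -0.03005539] 9.65
axis pred [[[277.1, 170.9]], [[277.1, 136.6]], [[277.1, 109.0]], [[277.2, 113.5]]]
[235, 234, 234, 235, 233, 234, 236, 230, 168, 112, 115, 117, 137, 133, 122, 116, 161, 172, 170, 172, 171, 170, 171, 172, 175, 174, 177, 175, 180, 204, 210, 210, 205, 195, 196, 193, 194, 192, 191, 195, 192, 195, 193, 193, 193, 193, 195, 192, 193, 192, 191, 195, 193, 193, 193, 193, 193, 195, 192, 190, 193, 192, 192, 191, 193, 191, 192, 192, 190, 191, 192, 194, 194, 193, 200, 106, 80, 98, 127, 170, 159, 154, 154, 157, 151, 153, 155, 152, 153, 154, 152, 155, 153, 155, 153, 156, 154, 153, 154, 153]
[176, 177, 178, 175, 178, 176, 177, 178, 176, 176, 178, 176, 174, 175, 175, 176, 177, 181, 121, 131, 144, 159, 168, 174, 177, 185, 192, 191, 193, 192, 191, 188, 184, 171, 164, 157, 123, 169, 174, 173, 176, 172, 173, 174, 173, 173, 175, 171, 173, 175, 173, 172, 171, 173, 173, 172, 171, 173, 173, 171]
```

{"method": "play_rows", "body": {
  "series": [
    [[-0.003, 0, 0], 0, 1],
    [[-0.006, 0, 0], 0, 1],
    [[-0.007, 0, 0], 0, 1],
    [[-0.007, 0, 0], 0, 1]
  ]
}}

```text
clock: 10.05
eef_pos: [470.4, -8.1, 52.4]
eef_rot: [-1.57, -0.003, -1.489]
wrist_force: [0.3, 0.2, -2.6]
finger_gap: 27.1
```

{"method": "play_rows", "body": {
  "series": [
    [[-0.001, 0, 0], 0, 1],
    [[-0.001, 0, 0], 0, 1]
  ]
}}

```text
clock: 10.25
eef_pos: [470.3, -7.0, 52.4]
eef_rot: [-1.57, -0.003, -1.489]
wrist_force: [0.1, -1.0, -2.5]
finger_gap: 27.1
```

{"method": "play_rows", "body": {
  "series": [
    [[-0.001, 0, 0], 0, 1],
    [[-0.001, 0, 0], 0, 1]
  ]
}}

```text
clock: 10.45
eef_pos: [470.2, -6.0, 52.4]
eef_rot: [-1.57, -0.003, -1.489]
wrist_force: [0.2, 0.1, -2.4]
finger_gap: 27.0
```

{"method": "play_rows", "body": {
  "series": [
    [[-0.001, 0, 0], 0, 1],
    [[-0.001, 0, 0], 0, 1]
  ]
}}

```text
clock: 10.65
eef_pos: [470.2, -5.2, 52.5]
eef_rot: [-1.57, -0.003, -1.489]
wrist_force: [-0.0, -3.3, -2.7]
finger_gap: 26.8
```

{"method": "play_rows", "body": {
  "series": [
    [[-0.001, 0, 0], 0, 1],
    [[-0.001, 0, 0], 0, 1]
  ]
}}

```text
clock: 10.85
eef_pos: [470.1, -4.2, 52.5]
eef_rot: [-1.57, -0.003, -1.489]
wrist_force: [0.1, -4.2, -2.4]
finger_gap: 27.5
```

{"method": "play_rows", "body": {
  "series": [
    [[-0.001, 0, 0], 0, 1],
    [[-0.001, 0, 0], 0, 1]
  ]
}}

```text
clock: 11.05
eef_pos: [470.0, -3.2, 52.5]
eef_rot: [-1.57, -0.004, -1.489]
wrist_force: [0.4, -3.6, -2.5]
finger_gap: 27.3
```

{"method": "play_rows", "body": {
  "series": [
    [[-0.001, 0, 0], 0, 1],
    [[-0.001, 0, 0], 0, 1]
  ]
}}

```text
clock: 11.25
eef_pos: [469.9, -2.2, 52.5]
eef_rot: [-1.57, -0.004, -1.488]
wrist_force: [-0.4, -4.2, -2.8]
finger_gap: 26.9
```

{"method": "play_rows", "body": {
  "series": [
    [[-0.002, 0, 0], 0, 1],
    [[-0.004, 0, 0], 0, 1],
    [[-0.006, 0, 0], 0, 1],
    [[-0.008, 0, 0], 0, 1],
    [[-0.01, 0, 0], 0, 1],
    [[-0.011, 0, 0], 0, 1],
    [[-0.012, 0, 0], 0, 1],
    [[-0.012, 0, 0], 0, 1]
  ]
}}

```text
clock: 12.05
eef_pos: [468.9, 9.8, 52.4]
eef_rot: [-1.57, -0.004, -1.488]
wrist_force: [-0.3, -5.8, -2.1]
finger_gap: 26.9
```

{"method": "play_rows", "body": {
  "series": [
    [[-0.001, 0, 0], 0, 1],
    [[-0.001, 0, 0], 0, 1]
  ]
}}

```text
clock: 12.25
eef_pos: [468.9, 10.6, 52.5]
eef_rot: [-1.57, -0.005, -1.488]
wrist_force: [0.1, -6.3, -2.0]
finger_gap: 27.5
```

{"method": "play_rows", "body": {
  "series": [
    [[-0.001, 0, 0], 0, 1],
    [[-0.001, 0, 0], 0, 1]
  ]
}}

```text
clock: 12.45
eef_pos: [468.8, 11.5, 52.5]
eef_rot: [-1.57, -0.005, -1.488]
wrist_force: [1.1, -6.6, -1.9]
finger_gap: 26.9
```

```bash
python3 - <<'E'
from h import *
im=manip.camera("wrist"); cv2.imwrite("pics/w6.png",im[:,:,::-1])
s=manip.read_state();print(s["eef_pos"],s["eef_rot"],s["wrist_force"],s["moment"],s["clock"])
p=manip.camera_params("wrist")
y=s["eef_pos"][1]; L=lambda y:468-.0815*(y-17)
print("want x",L(y)); print("pred tip/bodyend/tabtop",[proj(p,[L(q),q,z]).round(1).tolist() for q,z in((y+55,97.9),(y+50,97.9),(71.2,111),(71.2,65))])
cv2.imwrite("pics/w6c.png",cv2.resize(im[60:260,180:380,::-1],None,fx=3,fy=3,interpolation=cv2.INTER_CUBIC))
E
```

```text
[468.80178094  11.4918915   52.46089154] [-1.5695592  -0.00520845 -1.4879207 ] [-0.23098057 -7.20252721 -1.95474176] [-1.3868926  -0.00767006  0.06752347] 12.5
want x 468.4489108431448
pred tip/bodyend/tabtop [[[277.1, 171.8]], [[277.1, 181.0]], [[277.1, 166.1]], [[277.1, 157.0]]]
```

View pics/w6c.png

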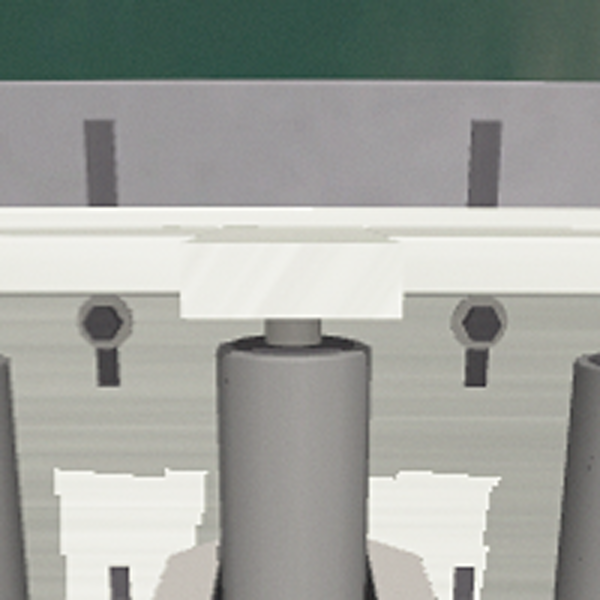

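The view is centred: tab at u≈277.3, roller at u≈277.8, plunger pressed against the tab. I'll lower in stages and watch the forces as the stub passes the low bracket.

{"method": "play_rows", "body": {
  "series": [
    [[-0.0005, 0.002, -0.0003], 0, 1],
    [[-0.0005, 0.005, -0.0003], 0, 1],
    [[-0.0005, 0.008, -0.0003], 0, 1],
    [[-0.0005, 0.011, -0.0003], 0, 1],
    [[-0.0005, 0.014, -0.0003], 0, 1],
    [[-0.0005, 0.014, -0.0003], 0, 1]
  ]
}}

```text
clock: 13.1
eef_pos: [468.7, 11.7, 38.5]
eef_rot: [-1.569, -0.006, -1.488]
wrist_force: [0.8, -7.2, -0.4]
finger_gap: 27.1
```

{"method": "play_rows", "body": {
  "series": [
    [[0, 0.0005, 0], 0, 1],
    [[0, 0.001, 0], 0, 1],
    [[0, 0.001, 0], 0, 1]
  ]
}}

```text
clock: 13.4
eef_pos: [469.0, 11.5, 37.7]
eef_rot: [-1.569, -0.006, -1.488]
wrist_force: [0.7, -6.3, -0.2]
finger_gap: 27.6
```

{"method": "play_rows", "body": {
  "series": [
    [[0, 0.0005, 0], 0, 1],
    [[0, 0.001, 0], 0, 1],
    [[0, 0.001, 0], 0, 1]
  ]
}}

```text
clock: 13.7
eef_pos: [469.3, 11.3, 36.9]
eef_rot: [-1.568, -0.007, -1.488]
wrist_force: [0.6, -7.9, -0.8]
finger_gap: 27.2
```

{"method": "play_rows", "body": {
  "series": [
    [[0, 0.0005, 0], 0, 1],
    [[0, 0.001, 0], 0, 1],
    [[0, 0.001, 0], 0, 1]
  ]
}}

```text
clock: 14.0
eef_pos: [469.5, 11.2, 36.1]
eef_rot: [-1.567, -0.007, -1.488]
wrist_force: [-0.2, -6.6, 0.0]
finger_gap: 27.3
```

{"method": "play_rows", "body": {
  "series": [
    [[-0.001, 0, -0.0012], 0, 1],
    [[-0.001, 0, -0.0012], 0, 1],
    [[-0.001, 0.001, -0.0012], 0, 1],
    [[-0.001, 0.002, -0.0012], 0, 1],
    [[-0.001, 0.0025, -0.0012], 0, 1],
    [[-0.001, 0.0025, -0.0012], 0, 1]
  ]
}}

```text
clock: 14.6
eef_pos: [468.7, 11.9, 33.9]
eef_rot: [-1.566, -0.008, -1.488]
wrist_force: [1.2, -8.0, 0.6]
finger_gap: 27.0
```

```bash
python3 - <<'E'
from h import *
s=manip.read_state();print(s["eef_pos"],s["eef_rot"],s["wrist_force"],s["moment"],s["clock"])
y=s["eef_pos"][1];print("x want",468-.0815*(y-17))
shift([468.5,11.9,21],-1.4893)
E
```

```text
[468.67679995  11.88871536  33.89395359] [-1.56628142 -0.00770755 -1.48801898] [ 1.20595194 -7.96541265  0.63202145] [-1.2538144  -0.08464311 -0.0416282 ] 14.6
x want 468.4165696984504
at [468.7  11.9  33.9] [-1.5663 -0.0077 -1.488 ] shift [-0.0001  0.0129 -0.0002] twist 0.0012810202467690157 clk 14.6
```

{"method": "play_rows", "body": {
  "series": [
    [[0, 0.002, -0.0002], 0, 1],
    [[0, 0.004, -0.0002], 0, 1],
    [[0, 0.006, -0.0002], 0, 1],
    [[0, 0.008, -0.0002], 0, 1],
    [[0, 0.01, -0.0002], 0, 1],
    [[0, 0.011, -0.0002], 0, 1],
    [[0, 0.011, -0.0002], 0, 1]
  ]
}}

```text
clock: 15.3
eef_pos: [468.8, 11.6, 23.0]
eef_rot: [-1.566, -0.008, -1.488]
wrist_force: [0.7, -7.0, -0.2]
finger_gap: 26.8
```

```bash
python3 - <<'E'
from h import *
s=manip.read_state();print(s["eef_pos"],s["eef_rot"],s["wrist_force"],s["moment"],s["clock"])
y=s["eef_pos"][1];print("x want",468-.0815*(y-17))
shift([468.4,11.9,19.6],-1.4893)
E
```

```text
[468.81413338  11.6154313   23.0416505 ] [-1.56569602 -0.00815931 -1.48808108] [ 0.68611858 -7.00726519 -0.18949991] [-1.20521172 -0.05270586  0.03165458] 15.3
x want 468.4388423488625
at [468.8  11.6  23. ] [-1.5657 -0.0082 -1.4881] shift [-0.0003  0.0034 -0.0004] twist 0.0012189184051865087 clk 15.3
```

{"method": "play_rows", "body": {
  "series": [
    [[-0.0003, 0.0015, -0.0003], 0, 1],
    [[-0.0003, 0.0025, -0.0003], 0, 1],
    [[-0.0003, 0.0025, -0.0003], 0, 1]
  ]
}}

```text
clock: 15.6
eef_pos: [468.8, 11.9, 20.7]
eef_rot: [-1.565, -0.008, -1.488]
wrist_force: [1.1, -6.0, -1.2]
finger_gap: 27.5
```

{"method": "play_rows", "body": {
  "series": [
    [[0, 0.0005, 0], 0, 1],
    [[0, 0.001, 0], 0, 1],
    [[0, 0.001, 0], 0, 1]
  ]
}}

```text
clock: 15.9
eef_pos: [469.0, 11.8, 19.8]
eef_rot: [-1.565, -0.009, -1.488]
wrist_force: [0.2, -5.9, -0.3]
finger_gap: 27.1
```

```bash
python3 - <<'E'
from h import *
s=manip.read_state();print(s["eef_pos"],s["eef_rot"],s["wrist_force"],s["moment"],s["clock"])
im=manip.camera("wrist"); cv2.imwrite("pics/w7.png",im[:,:,::-1])
E
```

```text
[469.01467766  11.84230758  19.84098228] [-1.56453898 -0.0085645  -1.48825466] [ 0.23055705 -5.93276485 -0.34420733] [-1.05044404 -0.00365704 -0.04078565] 15.9
```

The Fy magnitude fell from about 7.3 to 5.9 N, so the plunger has popped into the tall cup. Next I'll ease back towards the low cup.

{"method": "play_rows", "body": {
  "series": [
    [[0, 0.0004, -0.0004], 0, 1],
    [[0.001, 0.0004, -0.0004], 0, 1],
    [[0.0015, 0.0004, -0.0004], 0, 1],
    [[0.002, 0.0004, -0.0004], 0, 1],
    [[0.0025, 0.0004, -0.0004], 0, 1],
    [[0.0025, 0.0004, -0.0004], 0, 1]
  ]
}}

```text
clock: 16.55
eef_pos: [469.2, 9.3, 19.7]
eef_rot: [-1.564, -0.009, -1.488]
wrist_force: [0.7, -5.0, -1.0]
finger_gap: 26.9
```

```bash
python3 - <<'E'
from h import *
s=manip.read_state();print(s["eef_pos"],s["eef_rot"],s["wrist_force"],s["moment"],s["clock"])
y=s["eef_pos"][1];print("x want",468-.0815*(y-17))
shift([469,3.4,19.5],-1.4893)
E
```

```text
[469.15730495   9.31256599  19.74312477] [-1.56374154 -0.00870617 -1.48840443] [ 0.72233098 -5.02820695 -1.00713169] [-0.94162627 -0.06990113  0.00121942] 16.55
x want 468.626525871815
at [469.2   9.3  19.7] [-1.5637 -0.0087 -1.4884] shift [ 0.0059  0.0003 -0.0006] twist 0.0008955726322121826 clk 16.55
```

{"method": "play_rows", "body": {
  "series": [
    [[0.001, 0.0002, -0.0003], 0, 1],
    [[0.002, 0.0002, -0.0003], 0, 1],
    [[0.003, 0.0002, -0.0003], 0, 1],
    [[0.004, 0.0002, -0.0003], 0, 1],
    [[0.004, 0.0002, -0.0003], 0, 1]
  ]
}}

```text
clock: 17.05
eef_pos: [469.3, 5.3, 19.6]
eef_rot: [-1.564, -0.009, -1.489]
wrist_force: [0.8, -4.5, -1.1]
finger_gap: 27.3
```

{"method": "play_rows", "body": {
  "series": [
    [[0.0005, 0, 0], 0, 1],
    [[0.001, 0, 0], 0, 1],
    [[0.001, 0, 0], 0, 1]
  ]
}}

```text
clock: 17.35
eef_pos: [469.4, 4.3, 19.6]
eef_rot: [-1.564, -0.009, -1.489]
wrist_force: [1.2, -4.2, -1.1]
finger_gap: 27.1
```

{"method": "play_rows", "body": {
  "series": [
    [[0.0003, 0, 0], 0, 1],
    [[0.0005, 0, 0], 0, 1],
    [[0.0005, 0, 0], 0, 1]
  ]
}}

```text
clock: 17.65
eef_pos: [469.4, 3.8, 19.6]
eef_rot: [-1.564, -0.009, -1.489]
wrist_force: [0.2, -4.3, -0.4]
finger_gap: 26.9
```

```bash
python3 - <<'E'
from h import *
im=manip.camera("wrist"); cv2.imwrite("pics/w8.png",im[:,:,::-1])
s=manip.read_state();print(s["eef_pos"],s["eef_rot"],s["wrist_force"],s["moment"],s["clock"])
y=s["eef_pos"][1];print("x want",468-.0815*(y-17))
E
```

```text
[469.39134517   3.78111223  19.61129794] [-1.56360169 -0.00863331 -1.48856749] [ 0.89297234 -4.66708246 -1.23222932] [-0.71107305 -0.13336142 -0.04915112] 17.7
x want 469.07733935339536
```

View pics/w8.png

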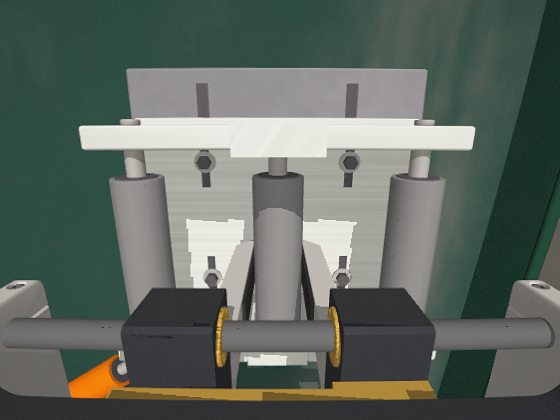

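The roller hangs between the brackets in line with the fixed ones: plunger in the tall tab at (278,160), both fixed rollers at the same level. I'll open partly and look at the forces.

{"method": "play_rows", "body": {
  "series": [
    [[0, 0, 0], 0, 0.65],
    [[0, 0, 0], 0, 0.6],
    [[0, 0, 0], 0, 0.5],
    [[0, 0, 0], 0, 0.5],
    [[0, 0, 0], 0, 0.5],
    [[0, 0, 0], 0, 0.5],
    [[0, 0, 0], 0, 0.5]
  ]
}}

```text
clock: 18.4
eef_pos: [469.4, 3.8, 19.6]
eef_rot: [-1.564, -0.009, -1.489]
wrist_force: [0.3, -0.8, 0.3]
finger_gap: 47.1
```

```bash
python3 - <<'E'
from h import *
s=manip.read_state();print(s["eef_pos"],s["eef_rot"],s["wrist_force"],s["moment"],s["finger_gap"],s["clock"])
a=cv2.imread("pics/w8.png"); im=manip.camera("wrist")[:,:,::-1].copy(); cv2.imwrite("pics/w9.png",im)
for n,i in(("w8",a),("w9",im)):
    g=cv2.cvtColor(i,cv2.COLOR_BGR2GRAY); print(n,g[190,245:312].tolist(),g[145:190,277].tolist())
E
```

```text
[469.4028936    3.78795934  19.63223406] [-1.56357491 -0.00862532 -1.48850833] [ 0.27143378 -0.78448011  0.29645773] [-0.01010067  0.05961826 -0.08800775] 47.093540495141646 18.4
w8 [173, 174, 175, 177, 176, 176, 177, 120, 85, 87, 85, 92, 92, 97, 93, 96, 98, 95, 99, 95, 98, 99, 101, 101, 103, 104, 101, 101, 104, 103, 104, 105, 103, 105, 103, 107, 105, 104, 104, 105, 103, 102, 103, 105, 101, 103, 102, 101, 99, 101, 97, 96, 96, 95, 94, 94, 90, 81, 117, 167, 171, 171, 170, 171, 169, 168, 170] [230, 229, 229, 230, 230, 230, 231, 230, 230, 229, 232, 235, 160, 127, 129, 130, 129, 129, 130, 131, 130, 131, 128, 130, 128, 128, 128, 130, 128, 132, 114, 52, 56, 70, 85, 108, 106, 102, 104, 102, 103, 106, 104, 106, 105]
w9 [171, 173, 173, 172, 172, 174, 178, 136, 89, 82, 87, 91, 91, 92, 93, 94, 94, 95, 97, 99, 98, 100, 101, 102, 100, 100, 102, 102, 104, 105, 103, 104, 101, 104, 105, 103, 105, 105, 105, 102, 108, 103, 103, 104, 100, 100, 100, 101, 100, 99, 98, 99, 95, 93, 94, 92, 88, 76, 137, 169, 170, 171, 169, 169, 170, 170, 170] [228, 228, 229, 229, 229, 230, 231, 230, 229, 230, 230, 236, 159, 125, 129, 129, 130, 129, 128, 131, 127, 129, 129, 128, 128, 127, 129, 126, 131, 128, 133, 134, 71, 50, 62, 79, 100, 108, 103, 104, 104, 104, 104, 103, 103]
```

{"method": "play_rows", "body": {
  "series": [
    [[0, -0.01, 0], 0, 0.5],
    [[0, -0.03, 0], 0, 0.5],
    [[0, -0.06, 0], 0, 0.5],
    [[0, -0.1, 0], 0, 0.5],
    [[0, -0.14, 0], 0, 0.5],
    [[0, -0.17, 0], 0, 0.5],
    [[0.03, -0.18, 0], 0, 0.5],
    [[0.06, -0.18, 0], 0, 0.5],
    [[0.09, -0.18, 0], 0, 0.5],
    [[0.1, -0.18, 0], 0, 0.5],
    [[0.1, -0.18, 0], 0, 0.5],
    [[0.1, -0.18, 0], 0, 0.5]
  ]
}}

```text
clock: 19.65
eef_pos: [476.1, -93.7, 200.6]
eef_rot: [-1.564, -0.008, -1.489]
wrist_force: [0.3, 0.6, 0.7]
finger_gap: 47.0
```

```bash
python3 - <<'E'
from h import *
im=manip.camera("wrist")[:,:,::-1].copy(); p=manip.camera_params("wrist")
s=manip.read_state();print(s["eef_pos"],s["wrist_force"],s["clock"])
c=proj(p,[468,17,65])[0].astype(int);print(c)
x0=max(0,min(c[0]-130,300));y0=max(0,min(c[1]-100,220))
sd=manip.camera("side")[150:215,225:305,::-1]
a=cv2.resize(im[y0:y0+200,x0:x0+260],(520,400),interpolation=cv2.INTER_CUBIC)
b=cv2.resize(sd,(270,220),interpolation=cv2.INTER_CUBIC); o=np.zeros((400,790,3),np.uint8);o[:,:520]=a;o[:220,520:]=b
cv2.imwrite("pics/fin.png",o)
t=manip.camera("top");print([onz(manip.camera_params("top"),uv,50).round(0).tolist() for uv in((289,168),)])
d=np.abs(t.astype(int)-cv2.imread("pics/top0.png")[:,:,::-1]).max(2)
for n,(u,v,r) in dict(tin=(289,168,12),weight=(311,245,10),prism=(157,183,22)).items(): print(n,(d[v-r:v+r,u-r:u+r]>40).sum())
E
```

```text
[476.12223151 -93.49214195 200.60506808] [0.05381217 0.31401402 0.03323804] 19.7
[277  95]
[[572.0, -225.0, 50.0]]
tin 0
weight 0
prism 0
```

View pics/fin.png

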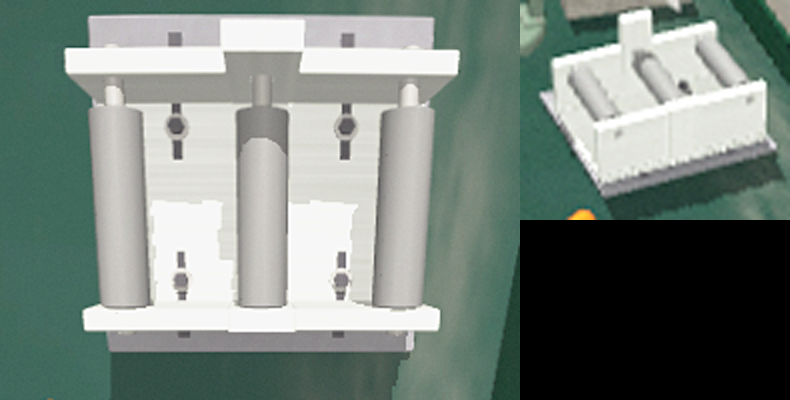

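The roller hangs level between the two fixed ones, with its lower end close against the low bracket and the plunger in the tall one. The bystanders show no change.

```bash
python3 -c "
from cell import manip
print(manip.sign_off())"
```

```text
the job is handed in; nothing more can be done
None
```

The roller is back in the middle place of the stand, hanging by itself with both axle ends in their cups. I handed the job in at about 20 s on the robot's clock, with the gripper clear above.

- **First grasp missed:** the fingers shut on top of the roller and pressed on it with about 36 N, just under the 40 N limit. The real fingertips sit about 27.5 mm behind the reported TCP. I corrected for that and the second grip held; the roller had stayed in its cradle.
- **Seating:** I felt for the tall bracket and found it a few millimetres nearer than nominal. I pressed the plunger in about 17.5 mm and lowered the roller to axle height. The force along the axle then dropped from about 7.3 to 5.9 N, as expected when the plunger enters its cup. I eased back about 8 mm so the stub entered the low cup, then let go.
- **Forces on the stand:** the highest wrist reading during this was about 8 N, against the 20 N limit. These are readings at the end of each move, so a short peak between them would not show.
- **Last checks:** after release the wrist force was near zero and the roller settled about 1 mm towards the low bracket. The last pictures show it level and in line with the two fixed rollers. The tin, weight and prism show no change from the first picture.
- **Not settled:** while pressing, the tool tilted by up to about 0.009 rad and drifted sideways a few tenths of a millimetre, within the cups' clearance. I couldn't see inside the cups; that the ends are seated rests on the forces and the pictures.

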